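# Third hand at the snap press: hold the sample strip against the end stop

### The job

Be my third hand at the hand press: I want to set the last snap in the hardboard sample strip that still has an empty hole. Lay it flat on the press's plywood rest, holed end under the ram, along the back fence and butted against the steel end stop so that the empty hole is over the die, then keep pushing it endways against the stop with a steady, gentle force of about 10 N (never ramming it) and finish your program while still holding and pushing it like that. I pull the lever myself, so leave the lever alone, and leave the two jars of snaps standing.

Things in the scene. Friction and masses are not known exactly. Their poses are not given: they have to be found in the camera images.
- sample_strip: Loose dark hardboard strip to be worked, 220 x 40 x 5 mm, 50 g, with two domed steel snaps (15 mm wide, 3 mm high) and one empty hole. Origin: centre of its underside; x along its length to the holed end, y across, z up. Starts flat on the table between robot and press, holed end roughly to the robot's right. Home, its x points along the press's -y. (A like strip with four snaps is finished.)
- strip_hole (a point): Centre of the strip's empty 9 mm hole, at its underside: x = +60 mm in the strip's frame, 50 mm from the holed end (+x). The snaps sit at x = +22 and -16 mm.
- strip_grip (a point): Place to grip the strip across its 40 mm: x = -70 mm in the strip's frame, at its underside, clear of the snaps; with the strip home it hangs free, 35 mm left of the rest's left board.
- snap_press: Green hand press, fixed; stands elsewhere and is turned a little each time. Origin: middle of its underside; x to its back, away from the robot, y to its left, z up. In mm in this frame: ram 24 thick, some 40 above the die; head above z = 119, x > 6, |y| < 15; column x > 27, |y| < 15; base x -87..128, |y| < 62, to z = 24. Load from the left (+y); the lever is on the right.
- die_center (a point): Where the hole must be with the strip home: on the axis of the die, 60 mm above the press's underside, the height of the rest's flat top. In the press frame (-23.5, 0, 60) mm, axes as the press's. The die's own top is 1 mm lower.
- rest_top (a point): Middle of the plywood rest's left board, on top; axes as the press's, in its frame (-22.5, 58, 60) mm. The rest: two level boards 86 mm deep (x -65.5..20.5 in the press frame), y 21.5..95 and y -85..-21.5, with the die in the gap between.
- fence_face (a point): On the lower edge of the back fence's face, straight behind the die: in the press frame (-3.5, 0, 60) mm, axes as the press's. The fence is an aluminium angle 16 mm high on the rest, y -75..75; the strip's long edge lies against this face, which looks to the press's -x. Rigid.
- end_stop: Steel block 36 x 18 x 14 mm with a knurled screw on top (26 mm in all), fixed on the right board. Origin: middle of the lower edge of the face that looks to the press's +y, on which the strip's holed end butts; in the press frame (-24.5, -50, 60) mm, axes as the press's. Rigid.
- snap_press_lever (a joint): The press's lever, red grip at x -127..-68, y -51..-25, z 334..425 mm in the press frame. Radians, 0 = up, at rest; grows as the grip is pulled down.
- snap_jar_0: Small white-lidded jar of snaps, 34 mm across, 44 mm high, standing in front of the press, to the robot's right. Origin: centre of its underside, z up.
- snap_jar_1: Small black-lidded jar of snaps, 34 mm across, 44 mm high, standing in front of the press, to the robot's right. Origin: centre of its underside, z up.

How it is judged:
At the end, for the whole second after the job is handed in: Fingers still holding the strip: flat on the rest (hole at most 5 mm high, tilt 0.06 rad), along the back fence (0.06 rad), its empty hole within 4 mm of the die's axis, at rest, pressed on the end stop with 4 to 18 N through the last second; the lever still up (contact force between sample_strip and end_stop between 4 and 18 N and horizontal distance between strip_hole and die_center below 0.004 m and z of strip_hole in the frame of die_center between -0.003 and 0.005 m and angle between the x axis of sample_strip and the y axis of snap_press, either way round below 0.06 rad and y of sample_strip in the frame of die_center above 0.04 m and angle between sample_strip's own z axis and vertical below 0.06 rad and linear speed of sample_strip below 0.01 m/s and contact force between the fingers and sample_strip above 2 N and not (value of joint snap_press_lever above 0.12 rad)); the arm keeps its last pose, push and grip.
It fails at once if the strip is rammed against the end stop with more than 35 N (contact force between sample_strip and end_stop above 35 N).
It fails at once if the press's lever is moved (more than 0.12 rad) (value of joint snap_press_lever above 0.12 rad).
It fails at once if a jar of snaps is knocked over (angle between any of snap_jar_0, snap_jar_1's own z axis and vertical above 0.6 rad).
It also fails if it takes over 64 s, if anything falls off the work surface, if the arm or the gripper's body presses on something with over 40 N, if the wrist force passes 120 N, or if a joint passes its speed limit or range.

### The arm

A 7-joint arm with a two-finger parallel gripper is mounted at the origin on a cart in front of the work surface, level with it; the furniture and walls round the work are solid. World frame = base frame: x ahead of the robot, y to its left, z up, the work surface at z = 0. Lengths are in m, angles in rad, forces in N, time in s.
With the tool pointing down it reaches from about 0.4 to 0.75 m from the base axis. Payload 19.5 kg.
Tool frame: the origin (TCP) lies at the centre of the arm's flange, where the gripper is bolted on; the fingertips stand 173 mm ahead of it and the grasp point (between the pads) lies 155 mm ahead of it; z points along the fingers, y is the line along which they close (so a half turn about z gives the same grasp; the last joint's range is limited). The gripper opens to 85 mm and grips with 20 to 120 N. Pads are 22 mm wide; open, the fingers measure 114 mm over their backs; the gripper's body (76 mm by 85 mm) begins 54 mm behind the grasp point. The pads swing forward as they close: fully open they stand 13 mm farther back than shut.
Start: joints at [-1.244, 0.707, -0.028, 1.485, 0.022, 0.951, -0.075], TCP at [0.207, 0.536, 0.405] pointing down, gripper open.
Joint ranges: [-2.71, 2.71], [-0.32, 2.16], [-1.57, 1.52], [0, 2.45], [-1.46, 4.6], [0, 2.02], [-2.83, 2.83]. Speed limits (rad/s): [1.89, 1.89, 2.57, 2.57, 3.01, 3.01, 3.01].

### API

Orientations are given as [roll, pitch, yaw] about the fixed x, y, z axes, in that order (R = Rz(yaw) Ry(pitch) Rx(roll)).
In Python, from station import robot gives the robot as it stands. The module is installed in compiled form; this text tells all that it offers.
- The arm moves only by the tool send_rows, never from a script. Its argument "plan" is a list of rows, each a list of 3 entries, a list of its own where there are three numbers: the closure, from -1 (fully open) to 1 (shut), then the shift along the world's x, y, z in mm, then the turn, a rotation vector about the world's x, y, z in rad. In form: [[gripper, [tx, ty, tz], [ax, ay, az]], ...]. A call has 1 to 5 rows; each row shifts and turns the commanded pose from where the row before left it; what a row does not reach is not made up. A row lasts 1/12 s, in which the tool goes at most 41.7 mm and 7.16 degrees, less where a joint would pass 70% of its speed; a pose out of reach is approached as far as the arm can. A call with a gripper value outside its range is refused whole. The fingers move at their own pace and stop on an object; "squeeze" is the grip in N (left out, the last holds). Time passes only in rows, so rows that do not move let the fingers close. It gives the time, the measured TCP pose, the force, the opening and the grip force at its end, in the units of the state.
- robot.read_state(): the state, without advancing time (a new reading comes with each control period).
- robot.camera(name): name is "scene" or "top" or "wrist"; returns a dict with "frame" (384x512x3 uint8, red, green, blue), "fx", "fy", "cx", "cy" (pixels), "extrinsics" (4x4, takes a point from camera to world coordinates); the wrist camera has in their place "mount" (4x4, takes a point from camera to tool coordinates, whose origin is the TCP and whose axes are the flange's). Camera axes: x right, y up, looking along -z (the intrinsics and any distortion apply to the point x, -y, -z); pixel columns grow to the right and rows downward; lengths in m; the calibration is good to about 2 mm. A picture is of the moment at which its call begins: read the wrist's pose just before it. There is no depth.
- robot.finish_job(): hands the job in; it is judged then, once.
The state is a dict: "time": time; "joints": joint angles; "qd": joint speeds; "effort": joint torques, N m; "ee_pos": TCP position; "eef_rot": TCP orientation; "ft_force": force on the tool from outside, world axes, zero at the start; "ft_torque": the same for the moment, N m; "opening": opening from 0.0 (shut) to 1.0 (fully open); "grip_force": force on a finger pad.
Only numpy, scipy, OpenCV 4.12 (cv2) and the standard library are available. Lean on these libraries where they do the work, as an engineer would, in place of code of your own. Each camera call takes 0.05 s, during which the arm holds its last target. There are 200 camera calls.

## Working session

There is one attempt and no reset: what is moved stays moved. The work goes in short steps, Python scripts to look and compute and a tool call to move; the robot and the scene stay as the last step left them, time stands still between calls to the robot, and variables do not carry over. Pictures are saved under pics/ and viewed, at most 10 in all, crops included, and the job is handed in when it is done.

Besides the shell and the picture viewer there is one more tool, called after "Call:" as a command line: name --argument value ..., lists and objects as JSON in quotes. send_rows: Moves the arm, as the interface text tells. Its arguments: {"type":"object","properties":{"plan":{"type":"array","items":{"type":"array"}},"squeeze":{"type":"number"}},"required":["plan"]}

```bash
mkdir -p pics; cat > h.py <<'E'
import numpy as np, cv2
from station import robot
from scipy.spatial.transform import Rotation as R
def snap(n,tag):
    c=robot.camera(n); cv2.imwrite(f'pics/{tag}.png',c['frame'][:,:,::-1]); return c
def ray(c,px,z,E=None):
    E=np.array(c['extrinsics']) if E is None else E
    d=E[:3,:3]@np.array([(px[0]-c['cx'])/c['fx'],-(px[1]-c['cy'])/c['fy'],-1]); o=E[:3,3]
    return o+d*(z-o[2])/d[2]
def wristE(c,s): 
    T=np.eye(4);T[:3,:3]=R.from_euler('xyz',s['eef_rot']).as_matrix();T[:3,3]=s['ee_pos'];return T@np.array(c['mount'])
E
python3 - <<'E'
from h import *
s=robot.read_state();print(s)
import pickle
d={n:snap(n,n+'0') for n in('scene','top')}
pickle.dump(d,open('c0.pkl','wb'))
for n in d: print({k:v for k,v in d[n].items() if k!='frame'})
a=np.vstack([d[n]['frame'] for n in('scene','top')])
E
```

```text
{'time': 0.0, 'joints': array([-1.24370718,  0.70707792, -0.0276391 ,  1.48499066,  0.02199949,
        0.95089826, -0.0755059 ]), 'qd': array([-0.00107861,  0.00037033, -0.00122148,  0.00055792,  0.00072081,
       -0.0006986 , -0.00105476]), 'effort': array([-1.50401629e-04, -8.83211875e+01,  1.23482477e+00, -2.36150551e+01,
        1.69684086e-02,  6.93554204e-03, -2.26955240e-05]), 'ee_pos': array([0.20724041, 0.53627561, 0.40424353]), 'eef_rot': array([-3.14052085e+00,  1.94873003e-05,  2.77281409e+00]), 'ft_force': array([-0.26055372, -0.72376251,  0.98893315]), 'ft_torque': array([-0.00641387, -0.02523401,  0.00296399]), 'grip_force': 0.0, 'opening': 1.0002876488098904}
{'fx': 479.33278323563945, 'fy': 479.33278323563945, 'cx': 255.04418372375633, 'cy': 183.87815741178338, 'extrinsics': array([[ 0.82945365,  0.37187696, -0.41679032,  0.05586227],
       [-0.55837685,  0.5719208 , -0.60093419, -0.87287241],
       [ 0.01489747,  0.73117312,  0.68202928,  0.94599216],
       [ 0.        ,  0.        ,  0.        ,  1.        ]])}
{'fx': 451.08492511195374, 'fy': 451.08492511195374, 'cx': 252.90452710491053, 'cy': 194.63370136904254, 'extrinsics': array([[ 8.10050552e-05,  9.92715009e-01, -1.20486119e-01,
         3.87263877e-01],
       [-9.99964460e-01, -9.35339013e-04, -8.37878469e-03,
        -1.60202920e-01],
       [-8.43044069e-03,  1.20482516e-01,  9.92679652e-01,
         1.35164271e+00],
       [ 0.00000000e+00,  0.00000000e+00,  0.00000000e+00,
         1.00000000e+00]])}
```

View pics/scene0.png

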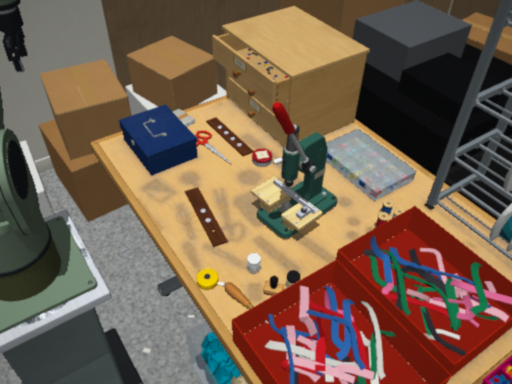

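View pics/top0.png

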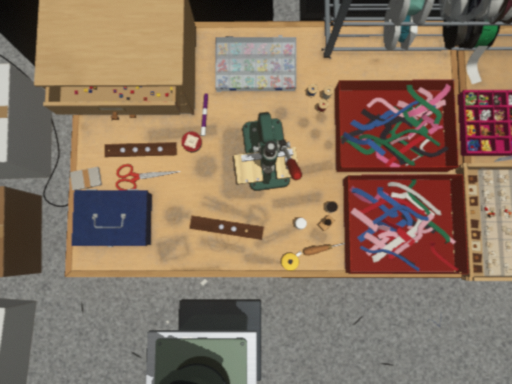

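```bash
python3 - <<'E'
from h import *
import pickle
d=pickle.load(open('c0.pkl','rb'));c=d['top'];f=c['frame']
hsv=cv2.cvtColor(f,cv2.COLOR_RGB2HSV)
# strip
m=np.zeros(f.shape[:2],np.uint8); roi=(slice(205,250),slice(180,275))
g=f.max(2); m[roi]=((g<125))[roi]*255
cs,_=cv2.findContours(m,cv2.RETR_EXTERNAL,2); k=max(cs,key=cv2.contourArea)
b=cv2.boxPoints(cv2.minAreaRect(k)); P=np.array([ray(c,p,.005)[:2] for p in b]); print('strip',b,P,P.mean(0),[np.linalg.norm(P[i]-P[i-1]) for i in range(4)])
# cream boards
H,S,V=hsv[...,0],hsv[...,1],hsv[...,2]
print('board hsv',hsv[170,245],'table',hsv[205,230], 'green',hsv[185,268])
up=lambda im,x0,x1,y0,y1,k:cv2.resize(im[y0:y1,x0:x1],None,fx=k,fy=k,interpolation=cv2.INTER_CUBIC)
a=up(f,225,310,105,195,6); s=up(d['scene']['frame'],245,345,95,245,4)
h=max(a.shape[0],s.shape[0])
pad=lambda i:cv2.copyMakeBorder(i,0,600-i.shape[0],0,0,0)
cv2.imwrite('pics/crop1.png',np.hstack([pad(up(f,225,310,105,195,4.5)),pad(s)])[:,:,::-1])
print(a.shape)
E
```

```text
strip [[189.44205 227.93211]
 [191.4563  215.0912 ]
 [263.04767 226.32121]
 [261.03342 239.16212]] [[ 0.4507927   0.04054598]
 [ 0.48917926  0.03516188]
 [ 0.4555182  -0.17908571]
 [ 0.41741099 -0.17300154]] [ 0.45322529 -0.06909485] [np.float64(0.21614087763616555), np.float64(0.03876230976072793), np.float64(0.2168757646469507), np.float64(0.038589851461877586)]
board hsv [ 21  87 225] table [ 17 107 184] green [74 72 95]
(540, 510, 3)
```

View pics/crop1.png

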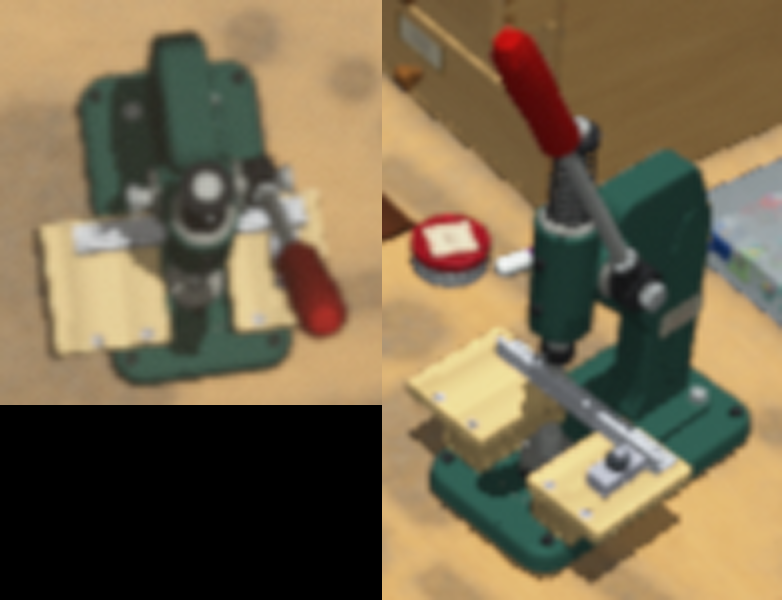

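The scene picture shows the press with its rest at about (290,200). In the top picture the strip runs from (190,221) to (262,233) with its hole towards the right. The crop shows the left board's left edge from (40,228) to (55,355), so the press is turned about +6°. I'm moving above the strip now.

Call:
send_rows --plan '[[-1,[17,-36,0],[0,0,-0.09]],[-1,[17,-36,0],[0,0,-0.09]],[-1,[17,-36,0],[0,0,-0.09]],[-1,[17,-36,0],[0,0,-0.09]],[-1,[17,-36,0],[0,0,-0.09]]]'

```text
time: 0.52
ee_pos: [0.2926, 0.3545, 0.4046]
eef_rot: [-3.141, 0.0, 2.318]
ft_force: [1.4, 0.2, 0.5]
opening: 0.995
grip_force: 0.0
```

Call:
send_rows --plan '[[-1,[17,-36,0],[0,0,-0.09]],[-1,[17,-36,0],[0,0,-0.09]],[-1,[17,-36,0],[0,0,-0.09]],[-1,[17,-36,0],[0,0,-0.09]],[-1,[17,-36,0],[0,0,-0.09]]]'

```text
time: 0.93
ee_pos: [0.3776, 0.1745, 0.4047]
eef_rot: [-3.141, -0.0, 1.869]
ft_force: [0.8, 0.5, -0.1]
opening: 1.0
grip_force: 0.0
```

Call:
send_rows --plan '[[-1,[17,-36,0],[0,0,-0.09]],[-1,[17,-36,0],[0,0,-0.09]],[-1,[17,-36,0],[0,0,-0.09]],[-1,[17,-36,0],[0,0,-0.09]],[-1,[17,-36,0],[0,0,-0.09]]]'

```text
time: 1.35
ee_pos: [0.4627, -0.0057, 0.4047]
eef_rot: [-3.141, -0.0, 1.418]
ft_force: [1.4, 0.5, 0.4]
opening: 1.003
grip_force: 0.0
```

```bash
python3 - <<'E'
from h import *
import pickle
s=robot.read_state();c=snap('wrist','w1');pickle.dump((s,c),open('w1.pkl','wb'))
print(s['time'],s['ee_pos'],s['eef_rot'],c['mount'],c['fx'],c['cx'],c['cy'],s['joints'])
E
```

```text
1.35 [ 0.46268043 -0.00569716  0.40466217] [-3.14138038e+00 -8.25222091e-05  1.41844479e+00] [[ 1.84343305e-05  9.64864602e-01  2.62747598e-01  6.62861754e-02]
 [ 9.99999840e-01 -1.66197652e-04  5.40153002e-04  5.54675938e-04]
 [ 5.64842545e-04  2.62747546e-01 -9.64864451e-01  2.95301129e-02]
 [ 0.00000000e+00  0.00000000e+00  0.00000000e+00  1.00000000e+00]] 274.45568398563023 256.4845865919025 193.22004062297762 [-0.2170717   0.56199716  0.27162095  1.88036615 -0.21675419  0.72787796
  0.0250016 ]
```

View pics/w1.png

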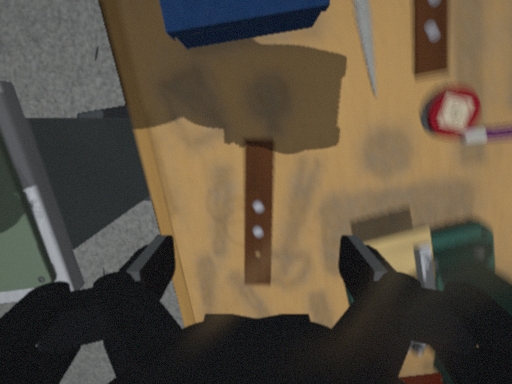

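The wrist picture shows the strip from (258,141) to (258,284), with the hole near (258,254) and the snaps at (258,232) and (258,207). The holed end does point to the robot's right. Part of the left board is visible at about (400,245).

```bash
python3 - <<'E'
from h import *
import pickle
s,c=pickle.load(open('w1.pkl','rb'));f=c['frame'];E=wristE(c,s)
hsv=cv2.cvtColor(f,cv2.COLOR_RGB2HSV)
m=np.zeros(f.shape[:2],np.uint8);roi=(slice(130,295),slice(235,285))
m[roi]=(f.max(2)<100)[roi]*255
m=cv2.morphologyEx(m,cv2.MORPH_CLOSE,np.ones((9,9)));m=cv2.morphologyEx(m,cv2.MORPH_OPEN,np.ones((9,9)))
k=max(cv2.findContours(m,0,2)[0],key=cv2.contourArea)
b=cv2.boxPoints(cv2.minAreaRect(k));P=np.array([ray(c,p,.005,E)[:2] for p in b]);print(b,P,[np.linalg.norm(P[i]-P[i-1]) for i in range(4)])
for p in [(258,207),(258,232),(258,254)]:print(ray(c,p,.006,E)[:2])
# top view: press boards
t=pickle.load(open('c0.pkl','rb'))['top'];hs=cv2.cvtColor(t['frame'],cv2.COLOR_RGB2HSV)
m=((hs[...,2]>195)&(hs[...,1]>60)&(hs[...,1]<105)).astype(np.uint8);m[:150]=0;m[190:]=0;m[:,:228]=0;m[:,300:]=0
k=max(cv2.findContours(m,0,2)[0],key=cv2.contourArea);b=cv2.boxPoints(cv2.minAreaRect(k));P=np.array([ray(t,p,.06)[:2] for p in b])
print('board',b,P,[np.linalg.norm(P[i]-P[i-1]) for i in range(4)])
for p in [(233.9,155.7),(237.2,183.9),(262.8,181.7),(242,161)]:print(ray(t,p,.06)[:2])
E
```

```text
[[235. 130.]
 [284. 130.]
 [284. 282.]
 [235. 282.]] [[ 0.44285316  0.0496536 ]
 [ 0.50655233  0.03987635]
 [ 0.47799221 -0.18557703]
 [ 0.40375681 -0.17421881]] [np.float64(0.22726060298433845), np.float64(0.06444516231102494), np.float64(0.22725516538999385), np.float64(0.07509928926366181)]
[ 0.45680465 -0.05981538]
[ 0.45108059 -0.09746421]
[ 0.44579353 -0.13223876]
board [[234.36684 154.75108]
 [258.01312 151.59825]
 [261.77734 179.8297 ]
 [238.13104 182.98253]] [[ 0.6612727  -0.09521767]
 [ 0.6705231  -0.16419808]
 [ 0.58719305 -0.17499008]
 [ 0.57804753 -0.10653595]] [np.float64(0.0839912666633616), np.float64(0.06959788663942072), np.float64(0.08402596936568352), np.float64(0.06906235293013574)]
[ 0.65845731 -0.09386997]
[ 0.57536785 -0.10385171]
[ 0.58171516 -0.17793679]
[ 0.64270873 -0.11754334]
```

Call:
send_rows --plan '[[-1,[0,-37,0],[0,0,0]],[-1,[0,-37,0],[0,0,0]],[-1,[0,-36,0],[0,0,0]],[-1,[0,0,0],[0,0,0]]]'

```text
time: 1.73
ee_pos: [0.4614, -0.1199, 0.4047]
eef_rot: [3.141, 0.003, 1.415]
ft_force: [1.0, -1.8, 0.1]
opening: 1.002
grip_force: 0.0
```

```bash
python3 - <<'E'
from h import *
import pickle
s=robot.read_state();c=snap('wrist','w2');pickle.dump((s,c),open('w2.pkl','wb'))
print(s['ee_pos'],s['eef_rot'])
f=c['frame'][100:300,200:]
cv2.imwrite('pics/w2c.png',cv2.resize(f,None,fx=2.5,fy=2.5,interpolation=cv2.INTER_CUBIC)[:,:,::-1])
E
```

```text
[ 0.46142113 -0.11988955  0.40471416] [3.14121883e+00 3.02112789e-03 1.41511483e+00]
```

View pics/w2c.png

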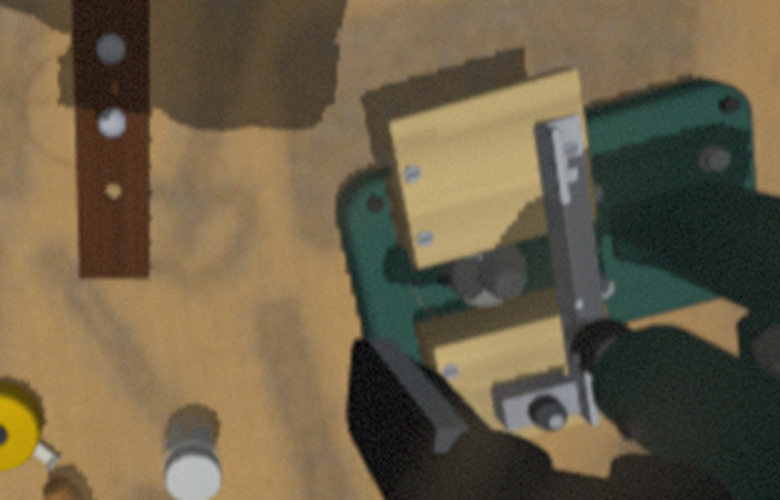

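This picture (2.5x crop, offset (200,100)) shows the left board's top corners at (390,125), (578,70) and (417,268). The fence is at (540..585,120..420), the end stop at (540,400), and the strip with its hole at (113,191).

```bash
python3 - <<'E'
from h import *
import pickle
s,c=pickle.load(open('w2.pkl','rb'));E=wristE(c,s)
q=lambda x,y,z:ray(c,(200+(x+.5)/2.5-.5,100+(y+.5)/2.5-.5),z,E)[:2]
yaw=[]
A=q(390,125,.06);B=q(578,70,.06);C=q(417,268,.06)
print(A,B,C,'86?',np.linalg.norm(A-B),'73.5?',np.linalg.norm(A-C))
yx=np.arctan2(*(B-A)[::-1]);yy=np.arctan2(*(A-C)[::-1])-np.pi/2;print('yaw deg',np.degrees([yx,yy]))
F1=q(537,125,.076);F2=q(592,420,.076);print('fence top front edge',F1,F2,np.linalg.norm(F1-F2),np.degrees(np.arctan2(*(F1-F2)[::-1])-np.pi/2))
for y in [np.mean([yx,yy])]:
  M=np.array([[np.cos(y),-np.sin(y)],[np.sin(y),np.cos(y)]])
  mod=np.array([[-.0655,.095],[.0205,.095],[-.0655,.0215]]);O=np.mean(np.array([A,B,C])-mod@M.T,0)
  loc=lambda p:(p-O)@M*1000
  print('O',O,'res',[loc(p) for p in(A,B,C)])
  print('fence x',loc(F1),loc(F2),'stop top L face',loc(q(497,385,.074)),loc(q(573,372,.074)),'die',loc(q(478,280,.059)))
  for n,p in dict(die=(-.0235,0),grip=(-.0235,.13)).items():print(n,O+M@np.array(p))
print('strip hole',q(113,191,.005),'snaps',q(112,123,.008),q(111,48,.008),'end',(q(80,276,.005)+q(150,276,.005))/2,q(80,276,.005),q(150,276,.005),q(78,125,.005),q(151,125,.005))
t=pickle.load(open('c0.pkl','rb'))['top']
E
```

```text
[ 0.57850145 -0.10699749] [ 0.66293576 -0.09552808] [ 0.58724989 -0.17782111] 86? 0.08520973339870751 73.5? 0.07136190342829912
yaw deg [7.73561186 7.04174878]
fence top front edge [ 0.6359842  -0.11420155] [ 0.66195651 -0.26323632] 0.1512809449042758 9.885666341525578
O [ 0.65515614 -0.19196008] res [array([-65.09202356,  94.1148817 ]), array([20.11614777, 94.63083181]), array([-65.52412421,  22.75428649])]
fence x [-9.01302058 79.57837522] [ -2.42218884 -71.55893065] stop top L face [-43.34451364 -41.02091669] [ -7.18223148 -44.39171966] die [-37.81832484   7.90729105]
die [ 0.63185127 -0.19498217]
grip [ 0.61513331 -0.06606162]
strip hole [ 0.44442062 -0.12870967] snaps [ 0.45023969 -0.09170376] [ 0.45613175 -0.05370545] end [ 0.4373524  -0.17752153] [ 0.4176788  -0.17443543] [ 0.45702599 -0.18060762] [ 0.43188152 -0.09023229] [ 0.47053046 -0.09629668]
```

Call:
send_rows --plan '[[-1,[2,38,0],[0,0,0]],[-1,[0,38,0],[0,0,0]],[-1,[0,38,0],[0,0,0]],[-1,[0,0,-30],[0,0,0]],[-1,[0,0,-30],[0,0,0]]]'

```text
time: 2.2
ee_pos: [0.4642, 0.0037, 0.3445]
eef_rot: [3.139, -0.001, 1.429]
ft_force: [0.5, -0.7, -0.5]
opening: 1.0
grip_force: 0.0
```

Call:
send_rows --plan '[[-1,[0,0,-35],[0,0,0]],[-1,[0,0,-35],[0,0,0]],[-1,[0,0,-35],[0,0,0]],[-1,[0,0,-20],[0,0,0]],[-1,[0,0,-10],[0,0,0]]]'

```text
time: 2.62
ee_pos: [0.4637, 0.001, 0.2072]
eef_rot: [-3.138, 0.0, 1.424]
ft_force: [1.0, -0.3, -0.7]
opening: 1.0
grip_force: 0.0
```

Call:
send_rows --plan '[[-1,[0,0,0],[0,0,0]],[-1,[0,0,0],[0,0,0]],[-1,[0,0,0],[0,0,0]]]'

```text
time: 2.87
ee_pos: [0.4645, 0.0006, 0.2109]
eef_rot: [3.14, -0.0, 1.423]
ft_force: [0.5, 0.0, -0.6]
opening: 1.002
grip_force: 0.0
```

Call:
send_rows --plan '[[-0.2,[0,0,-15],[0,0,0]],[-0.2,[0,0,-12],[0,0,0]],[-0.2,[0,0,-6],[0,0,0]],[-0.2,[0,0,0],[0,0,0]],[-0.2,[0,0,0],[0,0,0]]]' --squeeze 40

```text
time: 3.28
ee_pos: [0.4644, 0.0004, 0.1774]
eef_rot: [3.141, -0.0, 1.423]
ft_force: [-1.0, 0.5, 0.4]
opening: 0.6
grip_force: 0.0
```

Call:
send_rows --plan '[[-0.2,[0,0,-2],[0,0,0]],[-0.2,[0,0,0],[0,0,0]],[-0.2,[0,0,0],[0,0,0]]]'

```text
time: 3.53
ee_pos: [0.4644, 0.0004, 0.1751]
eef_rot: [3.141, -0.0, 1.423]
ft_force: [1.3, -0.2, 1.4]
opening: 0.599
grip_force: 0.0
```

Call:
send_rows --plan '[[-0.2,[0,0,-2],[0,0,0]],[-0.2,[0,0,0],[0,0,0]],[-0.2,[0,0,0],[0,0,0]]]'

```text
time: 3.78
ee_pos: [0.4643, 0.0003, 0.1726]
eef_rot: [-3.141, 0.0, 1.423]
ft_force: [-0.2, 0.4, 0.7]
opening: 0.601
grip_force: 0.0
```

Call:
send_rows --plan '[[-0.2,[0,0,-2],[0,0,0]],[-0.2,[0,0,0],[0,0,0]],[-0.2,[0,0,0],[0,0,0]]]'

```text
time: 4.03
ee_pos: [0.4642, 0.0003, 0.1706]
eef_rot: [-3.141, 0.0, 1.423]
ft_force: [0.4, 0.2, -0.7]
opening: 0.601
grip_force: 0.0
```

```bash
python3 - <<'E'
from h import *
s=robot.read_state();c=snap('wrist','w3');c2=snap('scene','s3');print(s['ee_pos'])
up=lambda i,k:cv2.resize(i,None,fx=k,fy=k,interpolation=cv2.INTER_CUBIC)
cv2.imwrite('pics/v3.png',np.hstack([up(c['frame'][120:300,140:380],1.6)[:288],up(c2['frame'][150:270,150:300],2.4)])[:,:,::-1])
E
```

```text
[4.64237652e-01 3.10642318e-04 1.70573973e-01]
```

View pics/v3.png

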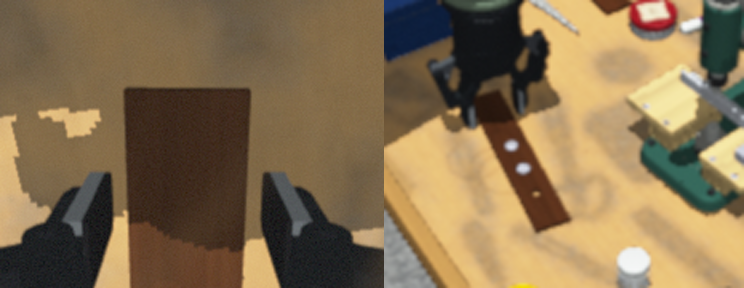

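The fingers straddle the strip, with about equal gaps on both sides. I'm closing them.

Call:
send_rows --plan '[[0.3,[0,0,0],[0,0,0]],[0.3,[0,0,0],[0,0,0]],[0.3,[0,0,0],[0,0,0]],[0.3,[0,0,0],[0,0,0]],[0.3,[0,0,0],[0,0,0]]]' --squeeze 50

```text
time: 4.55
ee_pos: [0.4651, 0.0001, 0.1721]
eef_rot: [3.137, -0.0, 1.423]
ft_force: [1.9, -0.9, 37.8]
opening: 0.444
grip_force: 63.0
```

Call:
send_rows --plan '[[0.3,[0,0,10],[0,0,0]],[0.3,[0,0,10],[0,0,0]],[0.3,[0,0,20],[0,0,0]],[0.3,[0,0,0],[0,0,0]],[0.3,[0,0,0],[0,0,0]]]'

```text
time: 4.97
ee_pos: [0.4644, 0.0004, 0.2115]
eef_rot: [3.14, -0.0, 1.423]
ft_force: [0.1, 0.8, -0.6]
opening: 0.446
grip_force: 50.9
```

Call:
send_rows --plan '[[0.3,[0,0,30],[0,0,0]],[0.3,[20,20,30],[0,0,0.04]],[0.3,[25,20,0],[0,0,0.06]],[0.3,[25,20,0],[0,0,0.06]],[0.3,[25,20,0],[0,0,0.06]]]'

```text
time: 5.38
ee_pos: [0.5601, 0.0817, 0.2708]
eef_rot: [-3.142, 0.0, 1.646]
ft_force: [-1.3, 0.1, -2.4]
opening: 0.444
grip_force: 50.9
```

Call:
send_rows --plan '[[0.3,[25,2,0],[0,0,0.057]],[0.3,[2,0,-12],[0,0,0]],[0.3,[0,0,-10],[0,0,0]],[0.3,[0,0,-10],[0,0,0]],[0.3,[0,0,0],[0,0,0]]]'

```text
time: 5.8
ee_pos: [0.5852, 0.082, 0.2363]
eef_rot: [-3.137, 0.0, 1.699]
ft_force: [-0.3, -0.9, -1.2]
opening: 0.446
grip_force: 50.9
```

```bash
python3 - <<'E'
from h import *
import pickle
s=robot.read_state();print(s['ee_pos'],s['eef_rot'],s['ft_force'],s['grip_force'])
c=snap('top','t4');c2=snap('scene','s4')
pickle.dump((s,c,c2),open('p4.pkl','wb'))
up=lambda i,k:cv2.resize(i,None,fx=k,fy=k,interpolation=cv2.INTER_CUBIC)
cv2.imwrite('pics/v4.png',np.hstack([up(c['frame'][100:220,180:310],3),up(c2['frame'][130:250,200:340],3)])[:,:,::-1])
E
```

```text
[0.5851689  0.08197259 0.23626109] [-3.13747618e+00  5.43416672e-05  1.69874054e+00] [-0.32073789 -0.91772671 -1.20973417] 50.89087128639221
```

View pics/v4.png

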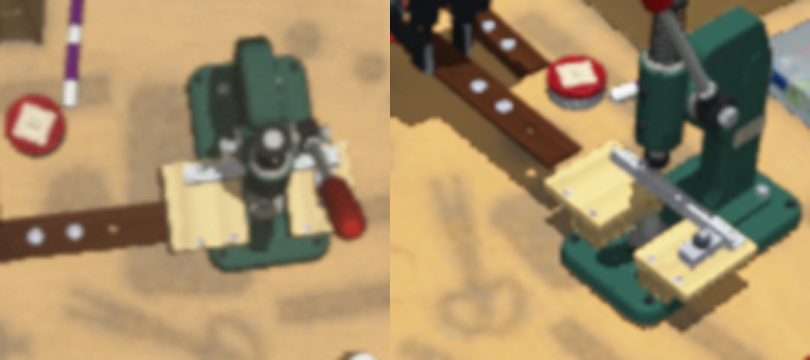

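The strip is level and lined up left of the rest: hole at crop (113,229), snaps at (75,231) and (36,236), end at (165,222).

```bash
python3 - <<'E'
from h import *
import pickle
s,c,c2=pickle.load(open('p4.pkl','rb'))
y=np.radians(7.4);M=np.array([[np.cos(y),-np.sin(y)],[np.sin(y),np.cos(y)]]);O=np.array([.6552,-.192])
loc=lambda p:(p-O)@M*1000
print('tcp',loc(s['ee_pos'][:2]))
q=lambda x,y,z:ray(c,(180+(x+.5)/3-.5,100+(y+.5)/3-.5),z)[:2]
q2=lambda x,y,z:ray(c2,(200+(x+.5)/3-.5,130+(y+.5)/3-.5),z)[:2]
for p in[(113,229),(75,231),(36,236)]:print(loc(q(*p,.07)))
for p in[(530,130),(504,106),(478,86)]:print('scene',loc(q2(*p,.07)))
print('end',loc(q(165,222,.07)))
E
```

```text
tcp [-34.16135478 280.71041003]
[-39.08629772 151.3109998 ]
[-36.26885036 187.72250919]
[-36.22090466 225.41859583]
scene [232.38432243 -85.80230164]
scene [240.83745313 -48.60769768]
scene [244.96048733 -13.86778733]
end [-38.82940906 100.978409  ]
```

Call:
send_rows --plan '[[0.3,[3.2,-24.8,0],[0,0,0]],[0.3,[3.2,-24.8,0],[0,0,0]],[0.3,[3.2,-24.8,0],[0,0,0]],[0.3,[3.2,-24.8,0],[0,0,0]],[0.3,[2.6,-19.8,0],[0,0,0]]]'

```text
time: 6.32
ee_pos: [0.6015, -0.0388, 0.2394]
eef_rot: [3.141, 0.001, 1.698]
ft_force: [-0.3, 0.8, -0.8]
opening: 0.443
grip_force: 50.9
```

Call:
send_rows --plan '[[0.3,[0,0,0],[0,0,0]],[0.3,[0,0,0],[0,0,0]],[0.3,[0,0,-3],[0,0,0]],[0.3,[0,0,0],[0,0,0]],[0.3,[0,0,0],[0,0,0]]]'

```text
time: 6.73
ee_pos: [0.6016, -0.0357, 0.2356]
eef_rot: [-3.141, -0.0, 1.701]
ft_force: [0.0, -0.1, -0.3]
opening: 0.444
grip_force: 50.9
```

Call:
send_rows --plan '[[0.3,[0,0,-2],[0,0,0]],[0.3,[0,0,0],[0,0,0]],[0.3,[0,0,0],[0,0,0]],[0.3,[0,0,0],[0,0,0]]]'

```text
time: 7.07
ee_pos: [0.6017, -0.0366, 0.2337]
eef_rot: [-3.141, 0.0, 1.7]
ft_force: [0.1, 0.1, -0.8]
opening: 0.446
grip_force: 50.9
```

Call:
send_rows --plan '[[0.3,[0,0,-1],[0,0,0]],[0.3,[0,0,0],[0,0,0]],[0.3,[0,0,0],[0,0,0]],[0.3,[0,0,0],[0,0,0]]]'

```text
time: 7.4
ee_pos: [0.6017, -0.0367, 0.2327]
eef_rot: [-3.141, -0.0, 1.7]
ft_force: [0.1, 0.2, 0.1]
opening: 0.445
grip_force: 50.9
```

Call:
send_rows --plan '[[0.3,[0,0,-1],[0,0,0]],[0.3,[0,0,0],[0,0,0]],[0.3,[0,0,0],[0,0,0]],[0.3,[0,0,0],[0,0,0]]]'

```text
time: 7.73
ee_pos: [0.6017, -0.0367, 0.2317]
eef_rot: [3.142, 0.0, 1.7]
ft_force: [-0.2, 0.6, 1.0]
opening: 0.444
grip_force: 51.1
```

Call:
send_rows --plan '[[0.3,[0,0,-0.7],[0,0,0]],[0.3,[0,0,0],[0,0,0]],[0.3,[0,0,0],[0,0,0]],[0.3,[0,0,0],[0,0,0]]]'

```text
time: 8.07
ee_pos: [0.6017, -0.0367, 0.231]
eef_rot: [-3.142, -0.0, 1.7]
ft_force: [-0.6, 0.7, 2.4]
opening: 0.447
grip_force: 51.2
```

```bash
python3 - <<'E'
from h import *
import pickle
s=robot.read_state();print(s['ee_pos'],s['ft_force'],s['ft_torque'])
c=snap('wrist','w5');c2=snap('scene','s5');c3=snap('top','t5');pickle.dump((s,c,c2,c3),open('p5.pkl','wb'))
up=lambda i,k:cv2.resize(i,None,fx=k,fy=k,interpolation=cv2.INTER_CUBIC)
cv2.imwrite('pics/v5.png',np.hstack([up(c3['frame'][130:200,215:305],4),up(c2['frame'][150:240,240:340],4.4)[:280]])[:,:,::-1])
E
```

```text
[ 0.60170183 -0.03666091  0.23100668] [-0.61318963  0.72546031  2.42667688] [-0.00765152 -0.05652031 -0.01189466]
```

View pics/v5.png

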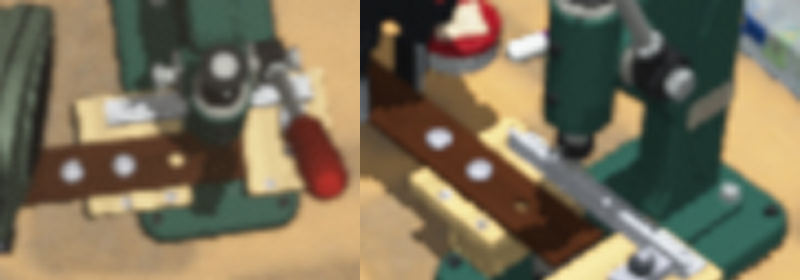

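The strip lies on the left board under the ram, with roughly a 10 mm gap to the fence. I'm raising it 1 mm, moving towards the fence, then sliding to the stop.

Call:
send_rows --plan '[[0.3,[0,0,1],[0,0,0]],[0.3,[4,0.5,0],[0,0,0]],[0.3,[3,0.4,0],[0,0,0]],[0.3,[0,0,0],[0,0,0]],[0.3,[0,0,0],[0,0,0]]]'

```text
time: 8.63
ee_pos: [0.6089, -0.0357, 0.2319]
eef_rot: [3.141, 0.0, 1.7]
ft_force: [1.3, -0.3, 1.9]
opening: 0.445
grip_force: 51.0
```

Call:
send_rows --plan '[[0.3,[1,0.1,0],[0,0,0]],[0.3,[0,0,0],[0,0,0]],[0.3,[0,0,0],[0,0,0]],[0.3,[0,0,0],[0,0,0]]]'

```text
time: 8.97
ee_pos: [0.6096, -0.0357, 0.232]
eef_rot: [-3.141, 0.0, 1.7]
ft_force: [0.5, 0.6, 1.6]
opening: 0.447
grip_force: 51.0
```

Call:
send_rows --plan '[[0.3,[1.3,-9.9,0],[0,0,0]],[0.3,[0.7,-5,0],[0,0,0]],[0.3,[0,0,0],[0,0,0]],[0.3,[0,0,0],[0,0,0]],[0.3,[0,0,0],[0,0,0]]]'

```text
time: 9.38
ee_pos: [0.6117, -0.0507, 0.232]
eef_rot: [-3.142, 0.0, 1.699]
ft_force: [-0.5, -1.1, 1.8]
opening: 0.446
grip_force: 51.1
```

Call:
send_rows --plan '[[0.3,[1,0.1,0],[0,0,0]],[0.3,[0,0,0],[0,0,0]],[0.3,[0,0,0],[0,0,0]]]'

```text
time: 9.63
ee_pos: [0.6127, -0.0502, 0.232]
eef_rot: [-3.142, -0.0, 1.7]
ft_force: [-0.3, -0.0, 1.1]
opening: 0.445
grip_force: 51.1
```

Call:
send_rows --plan '[[0.3,[0.5,0,0],[0,0,0]],[0.3,[0,0,0],[0,0,0]],[0.3,[0,0,0],[0,0,0]]]'

```text
time: 9.88
ee_pos: [0.6132, -0.0503, 0.2319]
eef_rot: [-3.141, -0.0, 1.7]
ft_force: [-0.7, 2.2, 0.9]
opening: 0.447
grip_force: 51.1
```

```bash
python3 - <<'E'
from h import *
s=robot.read_state();print(s['ee_pos'],s['ft_force'],s['ft_torque'])
c=snap('wrist','w6');c2=snap('scene','s6');c3=snap('top','t6')
up=lambda i,k:cv2.resize(i,None,fx=k,fy=k,interpolation=cv2.INTER_CUBIC)
cv2.imwrite('pics/v6.png',np.hstack([up(c3['frame'][140:200,225:300],5),up(c2['frame'][165:240,250:330],5)[:300]])[:,:,::-1])
E
```

```text
[ 0.61317166 -0.05028229  0.23193448] [-0.71959743  2.16363183  0.87283244] [ 0.07348359  0.12953771 -0.00551835]
```

View pics/v6.png

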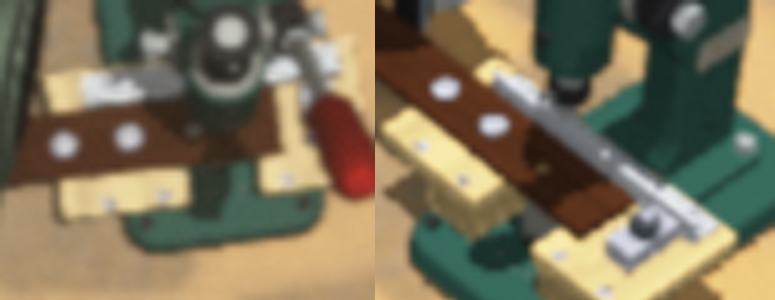

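The gap to the fence is now small, about 1–3 mm, and the strip's end is about 15 mm short of the stop. I'm feeling for the fence next.

Call:
send_rows --plan '[[0.3,[0.6,0.1,0],[0,0,0]],[0.3,[0,0,0],[0,0,0]],[0.3,[0,0,0],[0,0,0]]]'

```text
time: 10.28
ee_pos: [0.6136, -0.0503, 0.2319]
eef_rot: [-3.141, -0.0, 1.7]
ft_force: [-3.1, 0.8, 2.0]
opening: 0.447
grip_force: 51.2
```

Call:
send_rows --plan '[[0.3,[0.6,0.1,0],[0,0,0]],[0.3,[0,0,0],[0,0,0]],[0.3,[0,0,0],[0,0,0]]]'

```text
time: 10.53
ee_pos: [0.614, -0.0502, 0.2318]
eef_rot: [-3.14, -0.0, 1.699]
ft_force: [-5.7, 2.1, 2.5]
opening: 0.45
grip_force: 51.3
```

Call:
send_rows --plan '[[0.3,[0.4,0,0],[0,0,0]],[0.3,[0,0,0],[0,0,0]],[0.3,[0,0,0],[0,0,0]],[0.3,[0,0,0],[0,0,0]]]'

```text
time: 10.87
ee_pos: [0.6143, -0.0503, 0.2317]
eef_rot: [-3.139, -0.001, 1.699]
ft_force: [-6.9, 2.1, 2.2]
opening: 0.444
grip_force: 51.4
```

```bash
python3 - <<'E'
from h import *
for i in range(3):
    s=robot.read_state();print(s['ee_pos'],s['eef_rot'],s['ft_force'],s['ft_torque']);robot.camera('top')
E
```

```text
[ 0.61428187 -0.05025525  0.23171615] [-3.13943388e+00 -5.82577414e-04  1.69931329e+00] [-6.85997296  2.11500902  2.16142549] [ 0.28005277  1.61932933 -0.4537419 ]
[ 0.61426929 -0.05028211  0.23170896] [-3.13939296e+00 -5.47046178e-04  1.69929350e+00] [-7.35604437  2.27125742  2.19575439] [ 0.28127995  1.64940838 -0.47141164]
[ 0.61427228 -0.0502333   0.23174062] [-3.13944934e+00 -5.74289780e-04  1.69940125e+00] [-7.13153078  0.77444469  2.57756232] [ 0.31001956  1.68552456 -0.45773743]
```

Mz/Fx puts the contact at the fence's left end, so the strip's yaw needs a little more +z.

Call:
send_rows --plan '[[0.3,[-0.7,0,0],[0,0,0.01]],[0.3,[0,0,0],[0,0,0]],[0.3,[0,0,0],[0,0,0]],[0.3,[0,0,0],[0,0,0]]]'

```text
time: 11.35
ee_pos: [0.6136, -0.0504, 0.2318]
eef_rot: [-3.14, -0.0, 1.709]
ft_force: [-6.9, 1.5, 1.6]
opening: 0.444
grip_force: 51.4
```

```bash
cat > rd.py <<'E'
from h import *
F=[];T=[];P=[]
for i in range(4):
    s=robot.read_state();F.append(s['ft_force']);T.append(s['ft_torque']);P.append(np.r_[s['ee_pos'],s['eef_rot']]);robot.camera('top')
np.set_printoptions(precision=4,suppress=True)
f=np.mean(F,0);t=np.mean(T,0);print(s['time'],np.mean(P,0),'F',f,'T',t)
y=np.radians(7.6);print('press Fx,Fy',f[0]*np.cos(y)+f[1]*np.sin(y),-f[0]*np.sin(y)+f[1]*np.cos(y),'ry',-t[2]/f[0],s['grip_force'])
E
python3 rd.py
```

```text
11.5 [ 0.6136 -0.0504  0.2318 -3.1396 -0.0003  1.7092] F [-7.1684  0.8064  2.4377] T [ 0.0779  1.5302 -0.5205]
press Fx,Fy -6.998742230141955 1.7473505411492545 ry -0.0726142813302852 51.438835859298706
```

Call:
send_rows --plan '[[0.3,[-1.2,0,0],[0,0,0.015]],[0.3,[0,0,0],[0,0,0]],[0.3,[0,0,0],[0,0,0]],[0.3,[0,0,0],[0,0,0]]]'

```text
time: 11.88
ee_pos: [0.6125, -0.0507, 0.2318]
eef_rot: [-3.14, 0.0, 1.724]
ft_force: [-6.4, -0.7, 2.8]
opening: 0.445
grip_force: 51.5
```

```bash
python3 rd.py
```

```text
12.0333 [ 0.6125 -0.0507  0.2318 -3.14    0.0001  1.7238] F [-6.7447 -1.0217  2.2999] T [-0.2788  1.3038 -0.6408]
press Fx,Fy -6.820602855176216 -0.12073733525380248 ry -0.09500314549877253 51.4882618188858
```

The strip is now lined up: the contact is spread along the fence. I'm easing the fence force and sliding towards the stop.

Call:
send_rows --plan '[[0.3,[-0.4,0,0],[0,0,0]],[0.3,[0.4,-3,0],[0,0,0]],[0.3,[0.4,-3,0],[0,0,0]],[0.3,[0.4,-3,0],[0,0,0]],[0.3,[0,0,0],[0,0,0]]]'

```text
time: 12.5
ee_pos: [0.6135, -0.0596, 0.2319]
eef_rot: [-3.141, -0.0, 1.724]
ft_force: [-4.1, -0.1, 2.1]
opening: 0.442
grip_force: 51.4
```

```bash
python3 rd.py
```

```text
12.65 [ 0.6135 -0.0596  0.2319 -3.1408 -0.0001  1.7241] F [-5.0259 -0.5702  1.6568] T [-0.1982  1.0577 -0.6619]
press Fx,Fy -5.057154323716721 0.09955683443381613 ry -0.13168990269457065 51.410635113716125
```

Call:
send_rows --plan '[[0.3,[0.1,-1,0],[0,0,-0.003]],[0.3,[0.1,-1,0],[0,0,0]],[0.3,[0.1,-1,0],[0,0,0]],[0.3,[0,0,0],[0,0,0]],[0.3,[0,0,0],[0,0,0]]]'

```text
time: 13.12
ee_pos: [0.6138, -0.062, 0.2319]
eef_rot: [-3.141, -0.001, 1.722]
ft_force: [-5.7, 2.1, 2.7]
opening: 0.445
grip_force: 51.4
```

Call:
send_rows --plan '[[0.3,[0.1,-0.5,0],[0,0,0]],[0.3,[0.1,-0.5,0],[0,0,0]],[0.3,[0,0,0],[0,0,0]],[0.3,[0,0,0],[0,0,0]]]'

```text
time: 13.45
ee_pos: [0.614, -0.0628, 0.2319]
eef_rot: [-3.141, -0.001, 1.722]
ft_force: [-6.2, 4.4, 2.8]
opening: 0.453
grip_force: 51.5
```

Call:
send_rows --plan '[[0.3,[0.1,-0.5,0],[0,0,0]],[0.3,[0,0,0],[0,0,0]],[0.3,[0,0,0],[0,0,0]]]'

```text
time: 13.7
ee_pos: [0.6141, -0.0633, 0.2319]
eef_rot: [-3.141, -0.001, 1.722]
ft_force: [-5.9, 3.3, 2.2]
opening: 0.443
grip_force: 51.5
```

Call:
send_rows --plan '[[0.3,[0,-0.5,0],[0,0,0]],[0.3,[0,0,0],[0,0,0]],[0.3,[0,0,0],[0,0,0]]]'

```text
time: 13.95
ee_pos: [0.6141, -0.0638, 0.2319]
eef_rot: [-3.141, -0.001, 1.722]
ft_force: [-5.8, 4.1, 3.1]
opening: 0.445
grip_force: 51.5
```

```bash
python3 rd.py
```

```text
14.1 [ 0.6141 -0.0638  0.2319 -3.1407 -0.001   1.722 ] F [-5.8674  3.8806  3.0778] T [ 0.7466  1.2196 -0.5152]
press Fx,Fy -5.3025842571477 4.622540056710612 ry -0.08780581822449665 51.45268499851227
```

Call:
send_rows --plan '[[0.3,[0,-0.5,0],[0,0,0]],[0.3,[0,0,0],[0,0,0]],[0.3,[0,-0.5,0],[0,0,0]],[0.3,[0,0,0],[0,0,0]],[0.3,[0,0,0],[0,0,0]]]'

```text
time: 14.57
ee_pos: [0.6142, -0.0643, 0.2319]
eef_rot: [-3.141, -0.002, 1.722]
ft_force: [-5.9, 6.8, 3.5]
opening: 0.441
grip_force: 51.5
```

Call:
send_rows --plan '[[0.3,[0,-0.5,0],[0,0,0]],[0.3,[0,0,0],[0,0,0]],[0.3,[0,0,0],[0,0,0]]]'

```text
time: 14.82
ee_pos: [0.6142, -0.0644, 0.2319]
eef_rot: [-3.141, -0.003, 1.723]
ft_force: [-5.9, 9.5, 3.7]
opening: 0.449
grip_force: 51.6
```

```bash
python3 rd.py
```

```text
14.9667 [ 0.6142 -0.0644  0.2319 -3.1409 -0.0025  1.7226] F [-6.3363  9.2626  3.7622] T [ 1.9873  1.3105 -0.6027]
press Fx,Fy -5.055611414450419 10.019244252495785 ry -0.09511709438761981 51.57040357589722
```

Call:
send_rows --plan '[[0.3,[-0.3,0,0],[0,0,0]],[0.3,[0,-0.3,0],[0,0,0]],[0.3,[0,0,0],[0,0,0]],[0.3,[0,0,0],[0,0,0]],[0.3,[0,0,0],[0,0,0]]]'

```text
time: 15.43
ee_pos: [0.614, -0.0645, 0.2319]
eef_rot: [-3.141, -0.003, 1.723]
ft_force: [-5.1, 11.2, 2.2]
opening: 0.449
grip_force: 51.5
```

```bash
python3 rd.py; python3 - <<'E'
from h import *
c2=robot.camera('scene');c3=robot.camera('top')
up=lambda i,k:cv2.resize(i,None,fx=k,fy=k,interpolation=cv2.INTER_CUBIC)
cv2.imwrite('pics/v7.png',np.hstack([up(c3['frame'][140:200,225:300],5),up(c2['frame'][185:235,262:332],6)])[:,:,::-1])
E
```

```text
15.5833 [ 0.614  -0.0645  0.2319 -3.1414 -0.0028  1.7228] F [-4.32   11.138   2.4275] T [ 2.2636  0.9474 -0.5711]
press Fx,Fy -2.8089847495363784 11.611520158102586 ry -0.1322068084306391 51.46897315979004
```

View pics/v7.png

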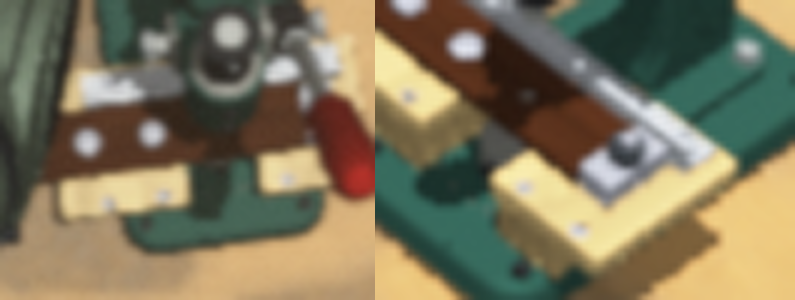

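The strip's end butts on the stop at about (585,165), its edge lies along the fence, and it is flat on the boards. I'll check that the force holds steady for a second before handing in.

Call:
send_rows --plan '[[0.3,[0,0,0],[0,0,0]],[0.3,[0,0,0],[0,0,0]],[0.3,[0,0,0],[0,0,0]],[0.3,[0,0,0],[0,0,0]],[0.3,[0,0,0],[0,0,0]]]'

```text
time: 16.15
ee_pos: [0.614, -0.0645, 0.2319]
eef_rot: [-3.141, -0.003, 1.723]
ft_force: [-4.7, 10.8, 2.6]
opening: 0.444
grip_force: 51.5
```

Call:
send_rows --plan '[[0.3,[0,0,0],[0,0,0]],[0.3,[0,0,0],[0,0,0]],[0.3,[0,0,0],[0,0,0]],[0.3,[0,0,0],[0,0,0]],[0.3,[0,0,0],[0,0,0]]]'

```text
time: 16.57
ee_pos: [0.614, -0.0645, 0.2319]
eef_rot: [-3.141, -0.003, 1.723]
ft_force: [-4.8, 10.7, 2.9]
opening: 0.445
grip_force: 51.5
```

```bash
python3 rd.py; python3 -c "
from station import robot
print(robot.finish_job())"
```

```text
16.7167 [ 0.614  -0.0645  0.2319 -3.1414 -0.0028  1.7228] F [-4.2204 10.8273  3.1064] T [ 2.2312  0.9371 -0.5736]
press Fx,Fy -2.751323351002652 11.290329178890547 ry -0.13591244286663035 51.46847605705261
the job is handed in; nothing more can be done
None
```

I handed the job in (no verdict was returned) with the strip flat on the rest, along the fence and butted on the end stop, still gripped and pushed endways with a steady 11 N or so at the wrist, part of it friction; the hole is hidden under the ram, so its place over the die follows from those contacts.

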